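# Scrape the hotplate clean and set its selector

### The job

Get the hotplate ready for cooking: with the scraper block, and without touching the crusts with the gripper, push all three burnt crusts off the steel plate into the crumb trough along its left edge, then stand the scraper gently upright on the worktop. After that turn the selector knob clockwise to the middle-sized dot and leave it clicked in there, never letting it reach the large dot. Leave the other kitchen things where they are.

Things in the scene. Friction and masses are not known exactly. Their poses are not given: they have to be found in the camera images.
- hob: Countertop hotplate with a white housing, fixed to the worktop, 265 mm deep (x), 340 mm wide (y). Origin at worktop level; x points to its back, y to its left, z up. In this frame: steel plate on top, x -66..102, y -148..130 mm; to its left the crumb trough; in front of the plate a control panel sloping down towards -x at 25 degrees, from 65 to 28 mm above the worktop.
- plate_mid (a point): centre of the flat steel plate's top face, 65 mm above the worktop, 18 mm in x and -9 mm in y from hob (same axes)
- trough_mid (a point): centre of the floor of the open crumb trough, 20 mm above the worktop, axes as hob. The trough is 164 mm long (x) and 54 mm wide (y) and begins right at the plate's left edge, 45 mm below it, with no rim between; its outer and far walls reach 66 mm, its near end wall 60 mm above the worktop.
- scraper: Scraper block standing upright: a steel blade bar 130 mm long (its x), 26 mm thick (y), 22 mm high, with a wooden grip on it 90 mm long, 24 mm thick, up to 72 mm above its underside. Origin at the centre of its underside, z up; symmetric under a half turn. About 0.3 kg.
- crust0: a hard, dark brown burnt crust lying loose on the plate, about 24 x 20 x 12 mm, 12 g. Origin at the centre of its underside
- crust1: a hard, dark brown burnt crust lying loose on the plate, about 24 x 20 x 12 mm, 12 g. Origin at the centre of its underside
- crust2: a hard, dark brown burnt crust lying loose on the plate, about 24 x 20 x 12 mm, 12 g. Origin at the centre of its underside
- knob (a joint): selector knob angle, rad: 0 with the pointer at the flat-bar mark (off), growing clockwise seen from above. Sprung detents at the marks: 0, 1.257 (small dot), 2.513 (middle-sized dot), 3.770 (large dot); end stops just beyond. Between marks a spring resists with up to about 0.1 N m; let go about half way or more, it snaps on to the next mark, less than that, back.
- knob_grip (a point): on the knob's axis, 31 mm above the panel's face. x points along the bar grip to the pointer end (white stripe), z is the turning axis, out of the panel. The black bar is 46 mm long, 15 mm thick, its top 7 mm above this point; it stands on a disc 52 mm wide whose top is 21 mm below this point.
- dial_mid (a point): on the knob's axis, 3 mm above the panel's face; does not turn. z is the knob's axis (tilted 25 degrees from vertical towards the hotplate's front), x points up the slope, y to the hotplate's left.
- mark_off (a point): the flat bar mark, 14 x 5 mm, beside the knob, 38 mm from its axis (axes as dial_mid)
- mark_small (a point): the small dot mark, 5 mm wide
- mark_mid (a point): the middle-sized dot mark, 9 mm wide
- mark_large (a point): the large dot mark, 15 mm wide
- mug: Bystander: white mug, 82 mm wide, 95 mm tall. Origin at its underside
- saltjar: Bystander: small glass jar with steel cap, 48 mm wide, 90 mm tall. Origin at its underside
- bowl: Bystander: white bowl, 130 mm wide, 55 mm tall. Origin at its underside
- soap: Bystander: clear bottle, 60 mm wide, 190 mm tall. Origin at its underside
- mill: Bystander: dark wooden pepper mill, 56 mm wide, 150 mm tall. Origin at its underside
- spoon: Bystander: wooden spoon lying flat, its handle towards its own -x; about 0.2 m long. Origin at the centre of its underside
- jam: Bystander: amber jar with a paper label, 66 mm wide, 100 mm tall. Origin at its underside
Not all that is in view belongs to the job. Leave any purple look-alike of the scraper alone.

How it is judged:
By the outcome, as a careful person would: the job done as asked, in the order asked, and still so for the second after the job is handed in, with the robot touching nothing.
It also fails if it takes over 72 s, if anything falls off the work surface, if the arm or the gripper's body presses on something with over 40 N, if the wrist force passes 120 N, or if a joint passes its speed limit or range.

### The arm

A 6-joint arm with a two-finger parallel gripper is mounted at the origin on the work surface. World frame = base frame: x ahead of the robot, y to its left, z up, the work surface at z = 0. Lengths are in m, angles in rad, forces in N, time in s.
With the tool pointing down it reaches from about 0.325 to 0.75 m from the base axis. Payload 7.6 kg.
Tool frame: the origin (TCP) lies between the finger pads; the fingertips stand 14 mm ahead of it and the grasp point (between the pads) lies 5 mm behind it; z points along the fingers, y is the line along which they close (so a half turn about z gives the same grasp; the last joint's range is limited). The gripper opens to 85 mm and grips with 20 to 120 N. Pads are 22 mm wide; open, the fingers measure 114 mm over their backs; the gripper's body (76 mm by 85 mm) begins 54 mm behind the grasp point. The pads swing forward as they close: fully open they stand 13 mm farther back than shut.
Start: joints at [1.074, 0.052, 1.401, -0, 1.689, -0.07], TCP at [0.217, 0.478, 0.245] pointing down, gripper open.
Joint ranges: [-2.9, 2.9], [-0.91, 2.17], [0.12, 2.37], [-1.06, 4.2], [0.26, 2.73], [-2.93, 2.93]. Speed limits (rad/s): [2.57, 2.57, 3.01, 3.14, 3.14, 3.14].

### API

Orientations are given as [roll, pitch, yaw] about the fixed x, y, z axes, in that order (R = Rz(yaw) Ry(pitch) Rx(roll)).
In Python, from plant import manip gives the robot as it stands. Calls block until the motion is done:
- manip.move_ptp(position, orientation): joint-space move of the TCP to a pose.
- manip.move_straight(position, v=0.15, rotation=None, force_limit=None): straight line of the TCP; rotation=None keeps the orientation; v is the mean speed in m/s. With force_limit (N) it stops when the force on the tool has changed by that much, and returns True; else False.
- manip.move_joints(angles): joint-space move.
- manip.let_go() and manip.grab(): open the fingers fully, or close them until they stop; the grip force is fixed at half the most.
- manip.hold(seconds).
- manip.inverse_kinematics(position, orientation): joint angles nearest the present ones, or None.
- manip.grab_frame(name): name is "scene" or "top" or "wrist"; returns the picture (480x640x3 uint8, red, green, blue); there is no depth.
- manip.camera_info(name): a dict with "vertical_fov" (degrees; the focal length in pixels is half the picture's height over the tangent of half this angle, whatever the lens; pixels are square), "cx", "cy" (the principal point, pixels), "rvec" (rotation vector, rad) and "tvec" (3), from world to camera coordinates, as OpenCV has them; the wrist camera has in their place "mount" (4x4, takes a point from camera to tool coordinates, whose origin is the TCP and whose axes are the flange's). Camera axes: x right, y down, z forward; pixel columns grow to the right and rows downward; lengths in m; the calibration is good to about 2 mm. A picture is of the moment at which its call begins: read the wrist's pose just before it. camera_info takes no time and is no camera call.
A pose or a line that the arm cannot do raises manip.Unreachable and nothing moves.
- manip.finish_job(): hands the job in; it is judged then, once.
Trained networks look in the newest picture that a camera, given by its name, has taken for a name from the list of things; names that differ only in an ending like _2 or _b are one class to them, and where a whole thing is asked for, a point or a joint stands for the part that bears it (a point fixed in the world has none). Each returns a list of dicts, best first, with "p" (0 to 1); they miss things now and then, are a little off and sometimes report something else, mostly with a low value. They report only what shows in the picture. A call takes as long as a camera call. They do not tell look-alikes from the thing itself.
- manip.search_frame(target, camera): "extent" ([centre column, centre row, width, height] in pixels, round what is visible of it).
- manip.masks_of(target, camera): "pixels" (480x640 bool, what is visible of it) and "extent" ([centre column, centre row, width, height] in pixels, round what is visible of it).
- manip.spot_point(target, camera): "uv" ([column, row] in pixels: a listed point, or the origin of a listed thing).
Readings, each from a call of its own:
- manip.read_t(): time.
- manip.read_qpos(): joint angles.
- manip.read_joint_velocities(): joint speeds.
- manip.read_joint_efforts(): joint torques, N m.
- manip.read_tool_pos(): TCP position.
- manip.read_orientation(): TCP orientation.
- manip.read_wrist_force(): force on the tool from outside, world axes, zero at the start.
- manip.read_torque(): the same for the moment, N m.
- manip.read_finger_gap(): finger opening in m.
- manip.read_gripper_force(): force on a finger pad.
Only numpy, scipy, OpenCV 4.12 (cv2) and the standard library are available. Lean on these libraries where they do the work, as an engineer would, in place of code of your own. Each camera call takes 0.05 s, during which the arm holds its last target. There are 200 camera calls.

## Working session

There is one attempt and no reset: what is moved stays moved. The work goes in short steps, each a Python script; the robot and the scene stay as the last script left them, time stands still between calls to the robot, and variables do not carry over. Pictures are saved under pics/ and viewed, at most 10 in all, crops included, and the job is handed in when it is done.

```bash
ls; mkdir -p pics; cat > h.py <<'E'
from plant import manip
import numpy as np, cv2
from scipy.spatial.transform import Rotation as R
def cam(name):
    c=manip.camera_info(name); f=240/np.tan(np.radians(c["vertical_fov"])/2)
    if "rvec" in c:
        Rw=cv2.Rodrigues(np.array(c["rvec"],float))[0].T; o=-Rw@np.array(c["tvec"],float)
    else:
        M=np.array(c["mount"]); p=np.array(manip.read_tool_pos()); Rt=R.from_euler('xyz',manip.read_orientation()).as_matrix()
        Rw=Rt@M[:3,:3]; o=p+Rt@M[:3,3]
    return f,c["cx"],c["cy"],Rw,o
def pix(C,uv,z):
    f,cx,cy,Rw,o=C; d=Rw@np.array([(uv[0]-cx)/f,(uv[1]-cy)/f,1]); return o+d*(z-o[2])/d[2]
def proj(C,P):
    f,cx,cy,Rw,o=C; q=Rw.T@(np.array(P)-o); return np.array([f*q[0]/q[2]+cx,f*q[1]/q[2]+cy])
def snap(name,fn=None):
    C=cam(name); im=manip.grab_frame(name)
    if fn: cv2.imwrite('pics/'+fn,cv2.cvtColor(im,cv2.COLOR_RGB2BGR))
    return C,im
E
python3 - <<'E'
from h import *
for n in("top","scene"):
    C,im=snap(n,n+"0.png"); print(n,C[4].round(3),C[3][:,2].round(2),C[0],manip.camera_info(n))
    for t in["hob","plate_mid","trough_mid","scraper","crust0","knob_grip","dial_mid","mark_off","mark_small","mark_mid","mark_large","mug","saltjar","bowl","soap","mill","spoon","jam"]:
        z={"plate_mid":.065,"trough_mid":.02,"crust0":.065,"knob_grip":.075,"dial_mid":.05,"mark_off":.05,"mark_small":.05,"mark_mid":.05,"mark_large":.05}.get(t,0)
        print(t,[(round(r["p"],2),np.round(r["uv"]).tolist(),pix(C,r["uv"],z)[:2].round(3).tolist()) for r in manip.spot_point(t,n)[:4]])
E
```

```text
pics
top [ 0.298 -0.034  1.22 ] [ 0.21  0.01 -0.98] 464.9585375684697 {'vertical_fov': 54.603309049761215, 'cx': 315.92000687249515, 'cy': 240.35683194542747, 'rvec': array([ 2.19206984, -2.02431694,  0.21718358]), 'tvec': array([-0.06274092,  0.54115565,  1.13258946])}
hob [(0.75, [283.0, 213.0], [0.626, 0.077])]
plate_mid [(0.85, [282.0, 206.0], [0.626, 0.075])]
trough_mid [(0.61, [298.0, 259.0], [0.498, 0.025]), (0.59, [225.0, 196.0], [0.654, 0.234])]
scraper [(0.88, [378.0, 238.0], [0.576, -0.184]), (0.6, [412.0, 287.0], [0.452, -0.281])]
crust0 [(0.62, [310.0, 208.0], [0.626, 0.002]), (0.6, [290.0, 199.0], [0.647, 0.057]), (0.4, [248.0, 200.0], [0.635, 0.164])]
knob_grip [(0.82, [281.0, 255.0], [0.497, 0.065])]
dial_mid [(0.89, [288.0, 253.0], [0.508, 0.049])]
mark_off [(0.77, [270.0, 253.0], [0.503, 0.096]), (0.66, [299.0, 262.0], [0.486, 0.02])]
mark_small [(0.79, [279.0, 239.0], [0.541, 0.076]), (0.46, [292.0, 243.0], [0.533, 0.041])]
mark_mid [(0.82, [293.0, 242.0], [0.536, 0.038])]
mark_large [(0.9, [300.0, 260.0], [0.491, 0.016])]
mug [(0.73, [211.0, 323.0], [0.317, 0.234]
[... 1363 characters left out ...]
13.0], [0.51, 0.084])]
mark_small [(0.87, [364.0, 215.0], [0.53, 0.089]), (0.57, [346.0, 222.0], [0.523, 0.033])]
mark_mid [(0.85, [346.0, 220.0], [0.514, 0.04]), (0.22, [384.0, 246.0], [0.658, 0.033])]
mark_large [(0.57, [333.0, 223.0], [0.505, 0.004])]
mug [(0.63, [263.0, 348.0], [0.692, -0.333])]
saltjar [(0.71, [246.0, 234.0], [0.338, -0.151])]
bowl [(0.71, [148.0, 362.0], [0.576, -0.519]), (0.45, [363.0, 240.0], [0.559, 0.058])]
soap [(0.97, [316.0, 336.0], [0.734, -0.236]), (0.7, [362.0, 215.0], [0.469, 0.14]), (0.58, [118.0, 307.0], [0.387, -0.506])]
mill [(0.55, [118.0, 306.0], [0.384, -0.505])]
spoon [(0.66, [352.0, 183.0], [0.32, 0.238])]
jam [(0.93, [419.0, 179.0], [0.44, 0.407])]
```

```bash
python3 - <<'E'
import cv2
a=cv2.imread('pics/top0.png'); c=a[140:365,120:420]; cv2.imwrite('pics/topc.png',cv2.resize(c,(800,600),interpolation=cv2.INTER_CUBIC))
E
```

```text
(no output)
```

View pics/top0.png

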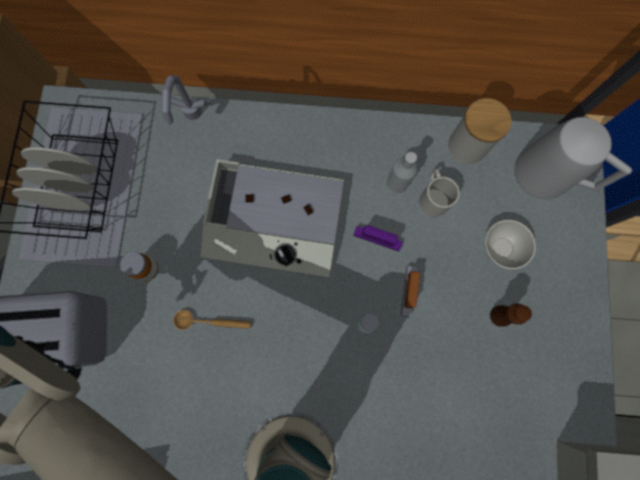

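View pics/topc.png

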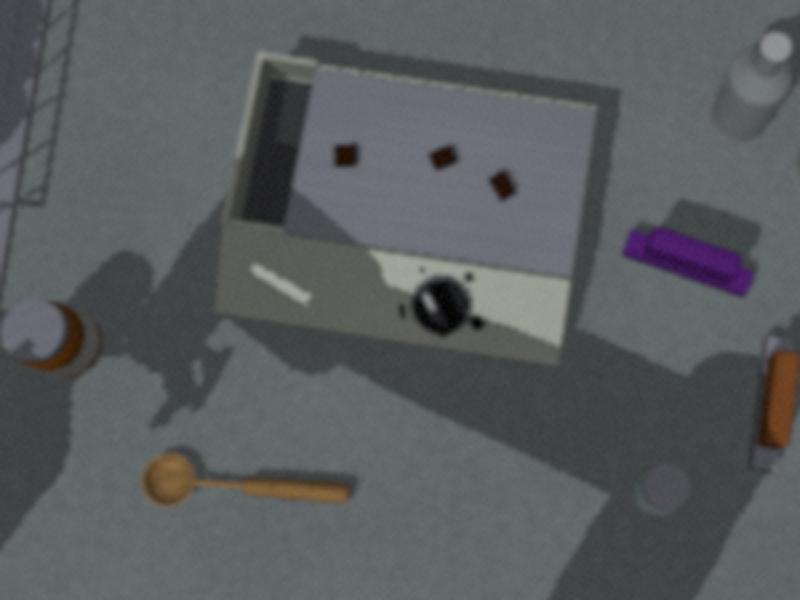

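View pics/scene0.png

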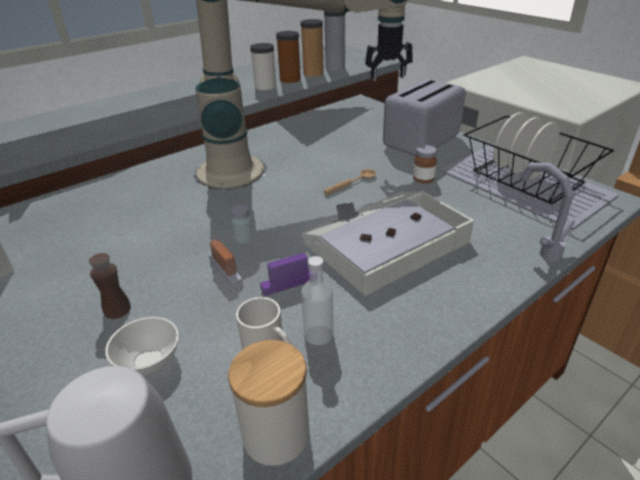

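The pictures show the hob with its knob at top-camera (286,254), the pointer facing left at the bar mark, and three crusts at (250,198), (286,199) and (309,210). The real scraper, with the brown grip, is at (412,287). The purple look-alike is at (378,238). Next I'll take close wrist views.

```bash
python3 - <<'E'
from h import *
print(manip.read_t(),manip.read_orientation(),np.array(manip.camera_info("wrist")["mount"]).round(3).tolist(),manip.camera_info("wrist")["vertical_fov"])
o=[np.pi,0,0]
for yaw in (0,np.pi/2,-np.pi/2,np.pi):
  for p in ([.5,.07,.36],[.45,-.28,.3]):
    q=manip.inverse_kinematics(p,[np.pi,0,yaw]); print(yaw,p,None if q is None else np.round(q,2))
E
```

```text
1.9 [3.14154018e+00 2.44761567e-05 2.71481187e+00] [[-0.001, -0.953, -0.303, 0.078], [1.0, -0.001, 0.0, 0.001], [-0.0, -0.303, 0.953, -0.13], [0.0, 0.0, 0.0, 1.0]] 61.08680391974309
0 [0.5, 0.07, 0.36] [ 0.07  0.    1.23 -0.    1.91  1.64]
0 [0.45, -0.28, 0.3] [-0.63  0.06  1.28 -0.    1.8   0.94]
1.5707963267948966 [0.5, 0.07, 0.36] [ 0.07  0.    1.23 -0.    1.91  0.07]
1.5707963267948966 [0.45, -0.28, 0.3] [-0.63  0.06  1.28  0.    1.8  -0.63]
-1.5707963267948966 [0.5, 0.07, 0.36] None
-1.5707963267948966 [0.45, -0.28, 0.3] [-0.63  0.06  1.28 -0.    1.8   2.52]
3.141592653589793 [0.5, 0.07, 0.36] [ 0.07  0.    1.23  0.    1.91 -1.5 ]
3.141592653589793 [0.45, -0.28, 0.3] [-0.63  0.06  1.28  0.    1.8  -2.2 ]
```

```bash
python3 - <<'E'
from h import *
import json
manip.move_ptp([.51,.075,.29],[np.pi,0,np.pi])
C,im=snap("wrist","w_hob.png"); D={}
np.savez('C_hob.npz',f=C[0],cx=C[1],cy=C[2],Rw=C[3],o=C[4])
for t in["hob","plate_mid","trough_mid","crust0","knob_grip","dial_mid","mark_off","mark_small","mark_mid","mark_large"]:
    print(t,[(round(r["p"],2),np.round(r["uv"],1).tolist()) for r in manip.spot_point(t,"wrist")[:4]])
print([ (r["p"],r["extent"]) for r in manip.masks_of("crust0","wrist")])
manip.move_ptp([.40,-.28,.2],[np.pi,0,np.pi-.6])
C,im=snap("wrist","w_scr.png")
np.savez('C_scr.npz',f=C[0],cx=C[1],cy=C[2],Rw=C[3],o=C[4])
print([(round(r["p"],2),np.round(r["uv"],1).tolist(),pix(C,r["uv"],0)) for r in manip.spot_point("scraper","wrist")])
for i,r in enumerate(manip.masks_of("scraper","wrist")):
    print(r["p"],r["extent"]); np.save(f'm{i}.npy',r["pixels"])
print(manip.read_t())
E
```

```text
hob [(0.77, [324.0, 282.6])]
plate_mid [(0.73, [311.0, 328.2])]
trough_mid [(0.73, [463.1, 318.1])]
crust0 [(0.95, [407.9, 331.7]), (0.82, [249.9, 313.9]), (0.58, [309.9, 335.1])]
knob_grip []
dial_mid [(0.74, [297.2, 193.8])]
mark_off [(0.73, [337.2, 177.7])]
mark_small [(0.62, [320.4, 229.4]), (0.31, [57.7, 13.8])]
mark_mid [(0.96, [274.8, 222.9])]
mark_large [(0.72, [260.0, 176.5]), (0.69, [298.6, 184.5]), (0.23, [406.6, 330.0])]
[(0.93, [249.6, 317.0, 31.3, 34.0]), (0.71, [310.4, 338.0, 29.9, 26.7]), (0.7, [408.5, 331.3, 24.2, 26.6])]
[(0.97, [356.7, 242.0], array([ 0.44168922, -0.2688966 ,  0.        ])), (0.89, [518.8, 304.9], array([ 0.57361244, -0.18098714,  0.        ]))]
0.77 [355.2, 248.7, 100.7, 158.6]
0.61 [536.5, 320.6, 177.5, 105.1]
5.8917
```

View pics/w_hob.png

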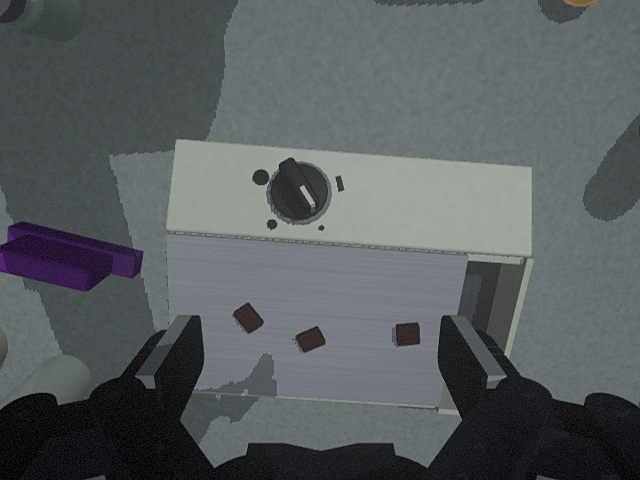

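View pics/w_scr.png

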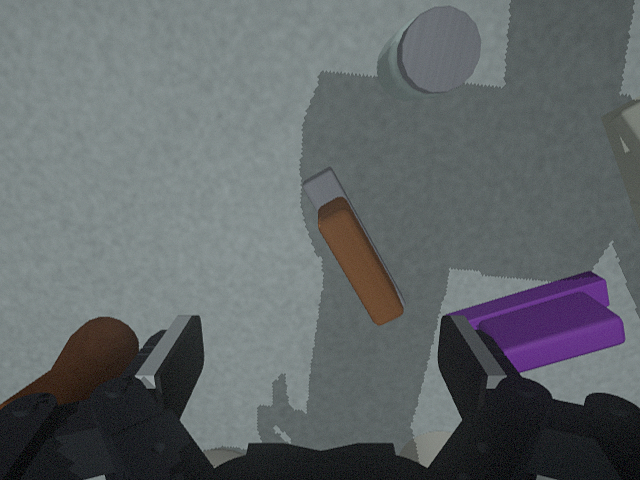

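```bash
python3 - <<'E'
from h import *
L=lambda n:(lambda d:(float(d['f']),float(d['cx']),float(d['cy']),d['Rw'],d['o']))(np.load(n))
C=L('C_hob.npz')
H=np.array([[-66,130],[-66,-148],[102,130]])/1e3
W=np.array([pix(C,p,.065)[:2] for p in[(467,254),(167,234),(441,407)]]); print(W.round(4))
a=H-H.mean(0);b=W-W.mean(0); yaw=np.arctan2((a[:,0]*b[:,1]-a[:,1]*b[:,0]).sum(),(a*b).sum())
Rz=np.array([[np.cos(yaw),-np.sin(yaw)],[np.sin(yaw),np.cos(yaw)]]); t=W.mean(0)-Rz@H.mean(0)
print('hob',t,yaw,'res',(H@Rz.T+t-W).round(4).tolist())
for n,h in(("plate",(.018,-.009,.065)),("back-right",(.102,-.148,.065)),("trough",(.018,.157,.02)),("org",(0,0,0))):
    print(n,proj(C,[*(Rz@h[:2]+t),h[2]]).round(0))
for uv in((249.6,317),(310.4,338),(408.5,331.3)): print('crust',(Rz.T@(pix(C,uv,.071)[:2]-t)).round(4))
# panel points: plane through hob x=-66,z=65 sloping down to -x at 25deg
n3=np.array([*(Rz@[-np.sin(np.radians(25)),0]),np.cos(np.radians(25))]); p0=np.array([*(Rz@[-.066,0]+t),.065])
for m,uv in dict(off=(340,184),small=(321,228.5),mid=(272,224.5),large=(260,177),dial=(297.5,194)).items():
    d=pix(C,uv,0)-C[4]; P=C[4]+d*((p0-C[4])@n3)/(d@n3); print(m,(Rz.T@(P[:2]-t)).round(4),P.round(4))
C=L('C_scr.npz'); im=cv2.imread('pics/w_scr.png').astype(int)
m=((im[:,:,2]-im[:,:,0])>45).astype(np.uint8); m[:,:290]=0;m[:,430:]=0
ys,xs=np.nonzero(m); P=np.array([pix(C,(x,y),.072)[:2] for x,y in zip(xs,ys)]).astype(np.float32)
print(cv2.minAreaRect(P*1000),len(xs))
c,s,an=cv2.minAreaRect(P*1000); 
E
```

```text
[[ 0.5579  0.2124]
 [ 0.5384 -0.0628]
 [ 0.7285  0.2036]]
hob [0.61560509 0.07981594] -0.0706392215618703 res [[0.0011, 0.0017], [0.0009, -0.0004], [-0.0019, -0.0014]]
plate [313. 326.]
back-right [174. 390.]
trough [465. 315.]
org [323. 283.]
crust [ 0.0089 -0.0703]
crust [ 0.0276 -0.0108]
crust [0.0136 0.0835]
off [-0.1194  0.007 ] [0.497  0.0952 0.0401]
small [-0.0801 -0.0081] [0.5352 0.0774 0.0584]
mid [-0.0806 -0.0534] [0.5314 0.0323 0.0582]
large [-0.1206 -0.0681] [0.4905 0.0204 0.0395]
dial [-0.1081 -0.032 ] [0.5055 0.0555 0.0454]
((436.46673583984375, -269.41400146484375), (22.12944221496582, 88.9007568359375), 85.19770050048828) 3645
```

```bash
cat >> h.py <<'E'
T=np.array([.6156,.0798]); Y=-.0706
Rh=np.array([[np.cos(Y),-np.sin(Y)],[np.sin(Y),np.cos(Y)]])
hw=lambda x,y,z:[*(Rh@[x,y]+T),z]
E
python3 - <<'E'
from h import *
ps=[.4365,-.2694]; o=[np.pi,0,np.pi-.084]
manip.move_ptp([*ps,.13],o); print(manip.move_straight([*ps,.050],v=.12,force_limit=8))
manip.grab(); print('gap',manip.read_finger_gap(),manip.read_gripper_force(),manip.read_tool_pos())
manip.move_straight([*ps,.19],v=.2); print(manip.read_finger_gap(),manip.read_wrist_force())
oh=[np.pi,0,np.pi+Y]
manip.move_ptp(hw(.015,-.118,.17),oh); manip.move_straight(hw(.015,-.118,.125),v=.15)
print('touch',manip.move_straight(hw(.015,-.118,.112),v=.02,force_limit=4),manip.read_tool_pos(),manip.read_wrist_force(),manip.read_t())
C,im=snap("wrist","w_on.png")
E
```

```text
False
gap 0.023225190445849416 59.102352261543274 [ 0.43662358 -0.26946275  0.05030632]
0.023354020678601397 [ 0.10656069  0.00964101 -4.25492148]
touch True [ 0.62241562 -0.03903062  0.11529467] [ 1.17928943 -0.77702732  4.25323915] 10.7583
```

View pics/w_on.png

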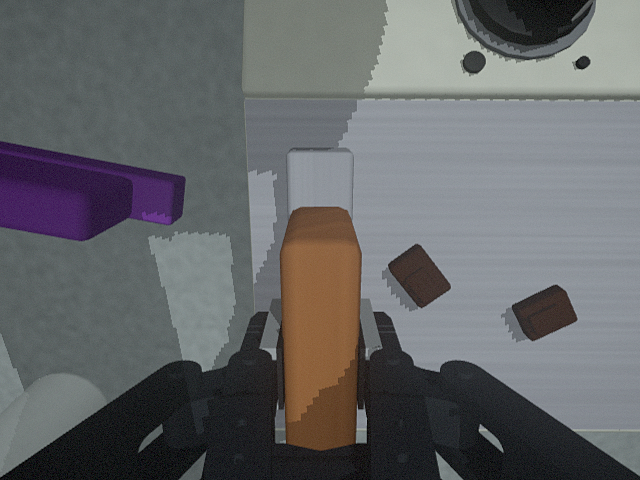

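The blade stands on the plate at columns 288–352, parallel to the plate edge. The crusts are ahead of it at (419,276) and (545,312), and contact came at the expected height. Now I'll push.

```bash
python3 - <<'E'
from h import *
z=.1160
manip.move_straight(hw(.015,-.118,z),v=.03)
manip.move_straight(hw(.015,.080,z),v=.10); print(manip.read_wrist_force(),manip.read_tool_pos())
manip.move_straight(hw(.015,.131,z),v=.05); print(manip.read_wrist_force(),manip.read_finger_gap())
manip.hold(.2)
manip.move_straight(hw(.015,.128,.19),v=.15)
manip.move_ptp(hw(-.06,-.02,.30),[np.pi,0,np.pi+Y])
C,im=snap("wrist","w_after.png"); print(manip.read_t())
print([(round(r["p"],2),np.round(r["uv"],1).tolist(),pix(C,r["uv"],.02).round(3)) for r in manip.spot_point("crust0","wrist")])
E
```

```text
[-0.21959912 -0.99198939 -3.10367986] [0.63621269 0.15816681 0.11597267]
[-0.19027545  0.39703199 -2.49947958] 0.02343275236326396
16.0667
[(0.98, [485.1, 270.1], array([0.651, 0.237, 0.02 ])), (0.69, [471.1, 289.2], array([0.673, 0.223, 0.02 ])), (0.56, [506.8, 270.8], array([0.654, 0.26 , 0.02 ]))]
```

View pics/w_after.png

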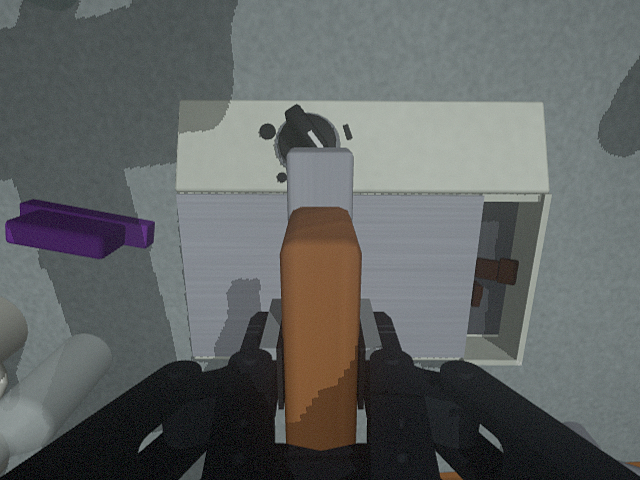

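All three crusts lie in the trough around (490,275), and the plate is clear. Next I'll set the scraper down where it stood, then look closely at the knob.

```bash
python3 - <<'E'
from h import *
ps=[.4365,-.2694]; o=[np.pi,0,np.pi-.084]
manip.move_ptp([*ps,.17],o); manip.move_straight([*ps,.056],v=.12)
print(manip.move_straight([*ps,.048],v=.015,force_limit=2.5),manip.read_tool_pos(),manip.read_wrist_force())
manip.let_go(); manip.hold(.2); manip.move_straight([*ps,.17],v=.15)
C,im=snap("wrist"); print([(round(r["p"],2),np.round(r["extent"]).tolist()) for r in manip.search_frame("scraper","wrist")],[(np.round(r["uv"]),pix(C,r["uv"],0)) for r in manip.spot_point("scraper","wrist")])
manip.move_ptp(hw(-.155,-.03,.20),[np.pi,0,np.pi+Y])
C,im=snap("wrist","w_knob.png"); np.savez('C_k.npz',f=C[0],cx=C[1],cy=C[2],Rw=C[3],o=C[4])
for t in["knob_grip","dial_mid","mark_off","mark_small","mark_mid","mark_large"]:
    print(t,[(round(r["p"],2),np.round(r["uv"],1).tolist()) for r in manip.spot_point(t,"wrist")[:3]])
print(manip.read_t(),manip.read_qpos())
E
```

```text
True [ 0.43670112 -0.26957168  0.05028245] [-0.21603387  0.73216575  4.45426287]
[(0.95, [408.0, 390.0, 102.0, 98.0]), (0.85, [321.0, 229.0, 40.0, 186.0]), (0.16, [44.0, 420.0, 88.0, 119.0])] [(array([321., 224.]), array([ 0.43959957, -0.26769885,  0.        ])), (array([436., 368.]), array([ 0.5746438 , -0.18061186,  0.        ]))]
knob_grip [(0.61, [320.6, 281.9]), (0.23, [343.0, 438.1])]
dial_mid [(0.81, [317.1, 282.9])]
mark_off [(0.88, [365.1, 264.9]), (0.2, [343.5, 439.6])]
mark_small [(0.95, [349.3, 328.3])]
mark_mid [(0.57, [289.0, 326.3])]
mark_large [(0.66, [268.5, 266.0]), (0.22, [353.9, 369.8])]
22.6083 [ 5.09696291e-02 -1.07151443e-01  1.64733682e+00 -4.68972818e-05
  1.60158610e+00 -1.44835511e+00]
```

View pics/w_knob.png

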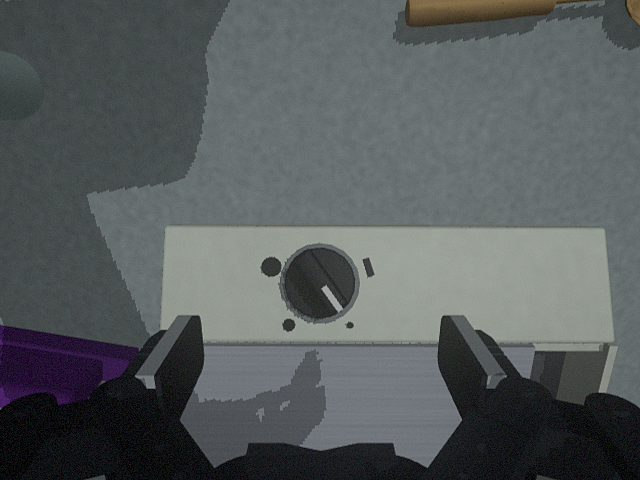

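```bash
python3 - <<'E'
from h import *
from scipy.optimize import least_squares
d=np.load('C_k.npz'); C=(float(d['f']),float(d['cx']),float(d['cy']),d['Rw'],d['o'])
b=np.radians(25); ex=np.array([*(Rh@[np.cos(b),0]),np.sin(b)]); ey=np.array([*(Rh@[0,1]),0]); n=np.cross(ex,ey)
p0=np.array(hw(-.066,0,.065))
def pan(uv,h):
    r=pix(C,uv,0)-C[4]; P=C[4]+r*((p0+h*n-C[4])@n)/(r@n); return P,np.array([(P-p0)@ex,(P-p0)@ey])
M=np.array([pan(u,0)[1] for u in[(368.5,267),(349.7,325),(288.5,325),(270.5,266)]])
f=lambda q:(M-q[:2]-.038*np.c_[np.cos(q[2]-1.2566*np.arange(4)),np.sin(q[2]-1.2566*np.arange(4))]).ravel()
s=least_squares(f,[*M.mean(0),1.8]); print(s.x,np.abs(s.fun).max())
im=cv2.imread('pics/w_knob.png'); g=cv2.cvtColor(im,cv2.COLOR_BGR2GRAY).astype(int)
S=np.array([pan((x,y),.038)[1] for y in range(275,320) for x in range(315,348) if g[y,x]>150 and np.hypot(x-319,y-283)<34])-s.x[:2]
vx,vy,_,_=cv2.fitLine(S.astype(np.float32),cv2.DIST_L2,0,.01,.01).ravel()
if (S.mean(0)@[vx,vy])<0: vx,vy=-vx,-vy
print(len(S),'stripe centre',S.mean(0),'stripe ang',np.arctan2(vy,vx),'pos ang',np.arctan2(S.mean(0)[1],S.mean(0)[0]))
print('knob angle',s.x[2]-np.arctan2(vy,vx))
G=p0+s.x[0]*ex+s.x[1]*ey; np.savez('dial.npz',G=G,ex=ex,ey=ey,n=n,phi=s.x[2])
print('dial on panel',G, 'check proj grip axis',proj(C,G+.038*n))
# IK test
for k in(0,1):
  for th in(1.257,1.9,2.513):
    a=s.x[2]-th+k*np.pi; bx=np.cos(a)*ex+np.sin(a)*ey; z=-n; Rm=np.c_[bx,np.cross(z,bx),z]
    e=R.from_matrix(Rm).as_euler('xyz')
    for back in(0,.08):
      q=manip.inverse_kinematics(G+(.031+back-.002)*n,e); print(k,th,back,e.round(2),None if q is None else np.round(q,2))
E
```

```text
[-0.04700337 -0.03062525  1.8759692 ] 0.001245566502372751
153 stripe centre [0.01113694 0.00818263] stripe ang 0.618401 pos ang 0.6336555664500111
knob angle 1.2575682065254752
dial on panel [0.50511067 0.0569118  0.04513552] check proj grip axis [319.2125002  281.33753353]
0 1.257 0 [ 2.88 -0.35  0.6 ] [ 0.08 -0.18  2.03 -0.08  0.86  1.14]
0 1.257 0.08 [ 2.88 -0.35  0.6 ] [ 0.09 -0.39  2.04 -0.08  1.06  1.14]
0 1.9 0 [-3.13 -0.44 -0.1 ] [ 0.08 -0.18  2.03 -0.08  0.86  1.78]
0 1.9 0.08 [-3.13 -0.44 -0.1 ] [ 0.09 -0.39  2.04 -0.08  1.06  1.78]
0 2.513 0 [-2.87 -0.35 -0.76] [ 0.08 -0.18  2.03 -0.08  0.86  2.39]
0 2.513 0.08 [-2.87 -0.35 -0.76] [ 0.09 -0.39  2.04 -0.08  1.06  2.39]
1 1.257 0 [-2.88  0.35 -2.55] [ 0.08 -0.18  2.03 -0.08  0.86 -2.  ]
1 1.257 0.08 [-2.88  0.35 -2.55] [ 0.09 -0.39  2.04 -0.08  1.06 -2.01]
1 1.9 0 [3.13 0.44 3.04] [ 0.08 -0.18  2.03 -0.08  0.86 -1.36]
1 1.9 0.08 [3.13 0.44 3.04] [ 0.09 -0.39  2.04 -0.08  1.06 -1.36]
1 2.513 0 [2.87 0.35 2.39] [ 0.08 -0.18  2.03 -0.08  0.86 -0.75]
1 2.513 0.08 [2.87 0.35 2.39] [ 0.09 -0.39  2.04 -0.08  1.06 -0.75]
```

The scraper stands upright again at its old place. The pointer stripe at (333,299) gives a knob angle of 1.257, so it now sits at the small dot (350,325). It needs +1.257 rad to reach the middle dot at (288,325).

```bash
python3 - <<'E'
from h import *
d=np.load('dial.npz'); G,ex,ey,n,phi=(d[k] for k in('G','ex','ey','n','phi'))
def e(th):
    a=phi-th+np.pi; bx=np.cos(a)*ex+np.sin(a)*ey; return R.from_matrix(np.c_[bx,np.cross(-n,bx),-n]).as_euler('xyz')
manip.move_ptp(G+.11*n,e(1.257))
print('hit',manip.move_straight(G+.029*n,v=.08,force_limit=8),manip.read_tool_pos()-G-.029*n)
f0=np.array(manip.read_wrist_force()); manip.grab()
print('gap',manip.read_finger_gap(),np.array(manip.read_wrist_force())-f0)
q=np.array(manip.read_qpos()); q0=q[5]
for dth in(.3,.6,.9,1.15,1.256):
    q[5]=q0+dth; manip.move_joints(q); print(dth,(manip.read_torque()@n).round(3) if hasattr(manip.read_torque(),'round') else np.dot(manip.read_torque(),n),np.linalg.norm(manip.read_wrist_force()).round(1),manip.read_qpos()[5]-q0)
manip.let_go(); manip.hold(.2); manip.move_straight(G+.11*n,v=.12)
manip.move_ptp(hw(-.155,-.03,.20),[np.pi,0,np.pi+Y])
C,im=snap("wrist","w_fin.png"); print(manip.read_t())
E
```

```text
hit False [2.53476656e-04 6.04103744e-05 5.54653348e-04]
gap 0.014144138120576558 [-3.78199833 -1.88124023  4.22608139]
0.3 0.053 5.1 0.2961333523670542
0.6 -0.025 6.2 0.5970835648057571
0.9 -0.088 7.9 0.8972367188289871
1.15 -0.033 10.2 1.1472165008182476
1.256 0.012 10.7 1.2532601131856884
29.2583
```

View pics/w_fin.png

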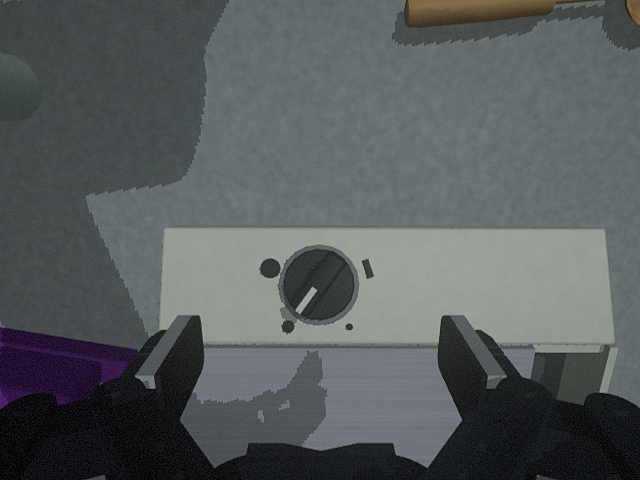

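The stripe at (306,301) now points at the middle dot (288,326), and the gripper is clear of everything. I'm handing in.

```bash
python3 -c "
from h import *
print(manip.finish_job())"
```

```text
the job is handed in; nothing more can be done
None
```

The job is handed in, at about 29 s of the allowed 72 s: all three crusts are in the trough, the scraper stands upright where it was found, and the knob, which started at the small dot, is clicked in at the middle dot.

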